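# Hold the inspection cover open at the gauge

## Robot

A 6-joint arm with a two-finger parallel gripper is mounted at the origin on the work surface. World frame = base frame: x ahead of the robot, y to its left, z up, the work surface at z = 0. Lengths are in m, angles in rad, forces in N, time in s.
With the tool pointing down it reaches from about 0.35 to 0.975 m from the base axis. Payload 4.9 kg.
Tool frame: the origin (TCP) lies midway between the tips of the shut fingers; the grasp point (between the pads) lies 19 mm behind it; z points along the fingers, y is the line along which they close (so a half turn about z gives the same grasp; the last joint's range is limited). The gripper opens to 85 mm and grips with 20 to 120 N. Pads are 22 mm wide; open, the fingers measure 114 mm over their backs; the gripper's body (76 mm by 85 mm) begins 54 mm behind the grasp point. The pads swing forward as they close: fully open they stand 13 mm farther back than shut.
Start: joints at [-1.373, 0.053, 1.613, -0, 1.476, -0.119], TCP at [0.195, -0.594, 0.207] pointing down, gripper open.
Joint ranges: [-3.01, 3.01], [-1.01, 2.22], [0.06, 2.58], [-1.02, 4.17], [0.09, 2.62], [-3.14, 3.14]. Speed limits (rad/s): [2.57, 2.57, 3.14, 3.14, 3.14, 3.14].

## Interface

Orientations are given as a rotation vector (axis times angle).
In Python, from station import ctrl, optics, job gives the robot as it stands.
- The arm moves only by the shell command python3 -m jog 'ROWS' [OPENING] [FORCE]. ROWS is JSON, a list of rows, each a list of 2 entries, a list of its own where there are three numbers: the shift along the tool's x, y, z in m, then the turn, a rotation vector about the tool's x, y, z in rad. A call has 1 to 5 rows; each row is the pose to reach, as a shift and turn from the pose commanded when the call began, along the tool's axes at that moment; what a row does not reach only later rows make up. A row lasts 1/10 s, in which the tool goes at most 50 mm and 8.59 degrees, less where a joint would pass 70% of its speed; a pose out of reach is approached as far as the arm can. A call with a gripper value outside its range is refused whole. OPENING is the opening, from 0 (shut) to 1 (fully open), set as the call begins (- or left out, the last holds). The fingers move at their own pace and stop on an object; FORCE is the grip in N (left out, the last holds). Time passes only in rows, so rows that repeat a pose let the fingers close. It gives the time, the measured TCP pose, the force, the opening and the grip force at its end, in the units of the state.
- ctrl.get_obs(): the state, without advancing time (a new reading comes with each control period).
- optics.get_image(name): name is "scene" or "top" or "wrist"; returns a dict with "image" (384x512x3 uint8, blue, green, red), "fx", "fy", "cx", "cy" (pixels), "rvec" (rotation vector, rad) and "tvec" (3), from world to camera coordinates, as OpenCV has them; the wrist camera has in their place "mount" (4x4, takes a point from camera to tool coordinates, whose origin is the TCP and whose axes are the flange's). Camera axes: x right, y down, z forward; pixel columns grow to the right and rows downward; lengths in m; the calibration is good to about 2 mm. The wrist camera is an equidistant fisheye: a pixel r from the principal point sees the ray r / f radians off the axis. A picture is of the moment at which its call begins: read the wrist's pose just before it. There is no depth.
- job.finish_job(): hands the job in; it is judged then, once.
The state is a dict: "t": time; "q": joint angles; "dq": joint speeds; "effort": joint torques, N m; "tool_pos": TCP position; "tool_rot": TCP orientation; "contact_force": force on the tool from outside, world axes, zero at the start; "wrist_torque": the same for the moment, N m; "opening": finger opening in m; "grip_force": force on a finger pad.
Only numpy, scipy, OpenCV 4.12 (cv2) and the standard library are available. Lean on these libraries where they do the work, as an engineer would, in place of code of your own. Each camera call takes 0.05 s, during which the arm holds its last target. There are 200 camera calls.

## Task

Lift the red parts caddy off the control box's cover by its black carrying bar and, keeping it upright, set it down without dropping it in the middle of the green mat. Then swing the blue inspection cover up by its black handle until it is in line with the yellow gauge arm (within 5 degrees), and finish while still holding the cover there by its handle: do not let go. Leave the gauge arm and everything else on the bench where they are.

Things in the scene. Friction and masses are not known exactly. Their poses are not given: they have to be found in the camera images.
- control_box: fixed grey steel control box, 220 x 220 mm, 120 mm tall to its rim; origin at the centre of its underside, x towards its hinge side (away from the robot at yaw 0), z up. Its blue top is the hinged inspection cover. On its +y side stands a fixed dark arc (radius 165 mm about the hinge line, 152 mm out from the box's centre) beside the yellow gauge arm
- cover (a joint): blue inspection cover, a 220 x 220 x 8 mm plate, with its handle about 0.5 to 0.9 kg, angle in rad: 0 shut (level, lying on the rim), grows as its robot-side edge swings up, stop at 1.5. The hinge line runs along the box's y through the point x = +110 mm, z = 120 mm of control_box; the plate lies from 0 to 8 mm above that line when shut. The hinge turns freely: let go, the cover falls shut
- handle (a point): black round bar handle fixed on top of the cover near its free edge, bar 12 mm thick and 110 mm long along y, standing on two 10 mm posts at its ends, with 30 mm free between bar and cover. Origin at the middle of the bar, which is 200 mm from the hinge line along the cover and 44 mm above it (when shut); x along the cover towards the hinge, y along the bar, z out of the cover
- gauge (a joint): yellow gauge arm with a red tip, a 200 mm long, 8 mm wide bar that turns about the same hinge line as the cover, 134 mm to the +y side of the box's centre; angle in rad, counted as the cover's (0 level, grows upwards). It is preset and stiff and marks the wanted angle of the cover: when both values are equal the cover is in line with the arm
- gauge_tip (a point): the outer end of the gauge arm, 200 mm from the hinge line; x along the arm towards the hinge, y along the hinge line
- caddy: red open-topped parts caddy, 80 (x) x 120 (y) mm tray with 45 mm walls and end plates up to 105 mm tall, about 0.35 to 0.6 kg, standing on the cover at the start; origin at the centre of its underside, z up
- caddy_bar: the caddy's black round carrying bar, 12 mm thick, 112 mm free length along the caddy's y between its two end plates; origin at the middle of the bar, 95 mm above the caddy's underside; 44 mm free between bar and tray rim below
- mat: fixed green mat, 220 x 220 x 4 mm, flat on the bench; origin at the centre of its underside
- spray_can: black and red spray can standing, 62 mm across, 180 mm tall; origin at the centre of its underside. Not part of the job
- tape_roll: yellow ring of tape lying flat, 90 mm across, 22 mm tall; origin at the centre of its underside. Not part of the job
- wrench: steel wrench lying flat, 170 mm long along its x; origin under its middle. Not part of the job
- screwdriver: blue-handled screwdriver lying, 190 mm long along its x; origin under its middle. Not part of the job
- socket: steel socket standing behind the control box, 28 mm across, 40 mm tall; origin at the centre of its underside. Not part of the job
- torch: brass cutting torch lying at the left, about 340 mm long along its x, 50 mm wide, 24 mm tall; origin under its middle. Not part of the job
Mind the look-alikes: they are no part of the job. Of the things that look like the caddy, the largest one is meant.

How it is judged:
By the outcome, as a careful person would: the job done as asked, in the order asked, and still so for the second after the job is handed in, while the arm keeps its last pose, push and grip.
It also fails if it takes over 62 s, if anything falls off the work surface, if the arm or the gripper's body presses on something with over 40 N, if the wrist force passes 120 N, or if a joint passes its speed limit or range.

## Working session

There is one attempt and no reset: what is moved stays moved. The work goes in short steps, Python scripts to look and compute and a shell command to move; the robot and the scene stay as the last step left them, time stands still between calls to the robot, and variables do not carry over. Pictures are saved under pics/ and viewed, at most 11 in all, crops included, and the job is handed in when it is done.

```bash
mkdir -p pics; ls; python3 - <<'E'
from station import ctrl, optics, job
import cv2,numpy as np
o=ctrl.get_obs();print({k:np.round(v,3) for k,v in o.items()})
for n in("scene","top"):
    d=optics.get_image(n);cv2.imwrite(f"pics/{n}0.png",d["image"]);print(n,{k:np.round(v,4) for k,v in d.items() if k!="image"})
a=cv2.imread("pics/scene0.png");b=cv2.imread("pics/top0.png")
cv2.imwrite("pics/scene0b.png",cv2.resize(a,(800,600)));cv2.imwrite("pics/top0b.png",cv2.resize(b,(800,600)))
E
```

```text
pics
{'t': np.float64(0.0), 'q': array([-1.373,  0.053,  1.614,  0.   ,  1.476, -0.119]), 'dq': array([-0.002, -0.002,  0.001, -0.   , -0.   , -0.001]), 'effort': array([ 1.0000e-03, -3.9368e+01, -3.7018e+01,  0.0000e+00,  7.0000e-03,
       -0.0000e+00]), 'tool_pos': array([ 0.195, -0.593,  0.206]), 'tool_rot': array([-3.1  , -0.495,  0.   ]), 'contact_force': array([-1.241,  0.081,  0.783]), 'wrist_torque': array([-0.041,  0.014,  0.042]), 'grip_force': np.float64(0.0), 'opening': np.float64(0.085)}
scene {'fx': np.float64(420.3285), 'fy': np.float64(420.3285), 'cx': np.float64(259.7387), 'cy': np.float64(193.9721), 'rvec': array([ 1.9761,  1.7515, -0.5568]), 'tvec': array([-0.0486, -0.3473,  1.7327])}
top {'fx': np.float64(490.7656), 'fy': np.float64(490.7656), 'cx': np.float64(253.5265), 'cy': np.float64(193.1223), 'rvec': array([ 2.1285, -2.1422,  0.1387]), 'tvec': array([0.005 , 0.5834, 1.6623])}
```

View pics/scene0b.png

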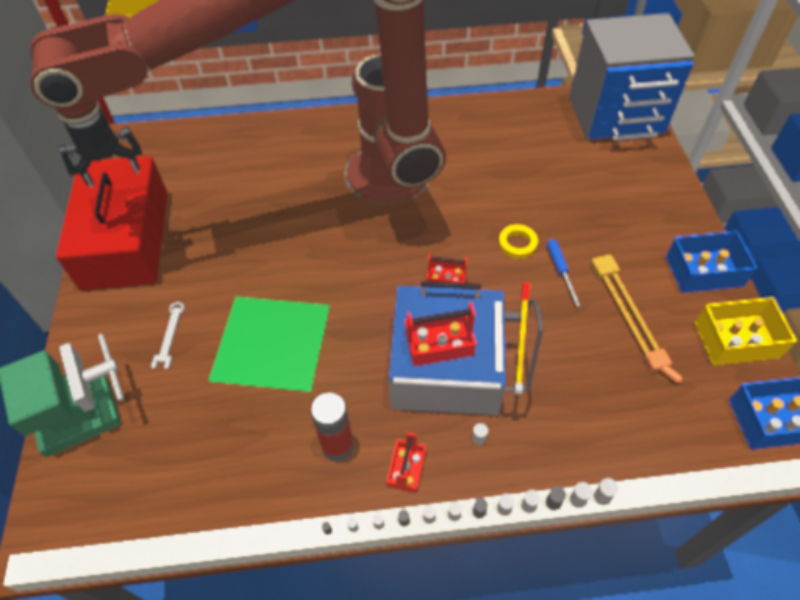

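View pics/top0b.png

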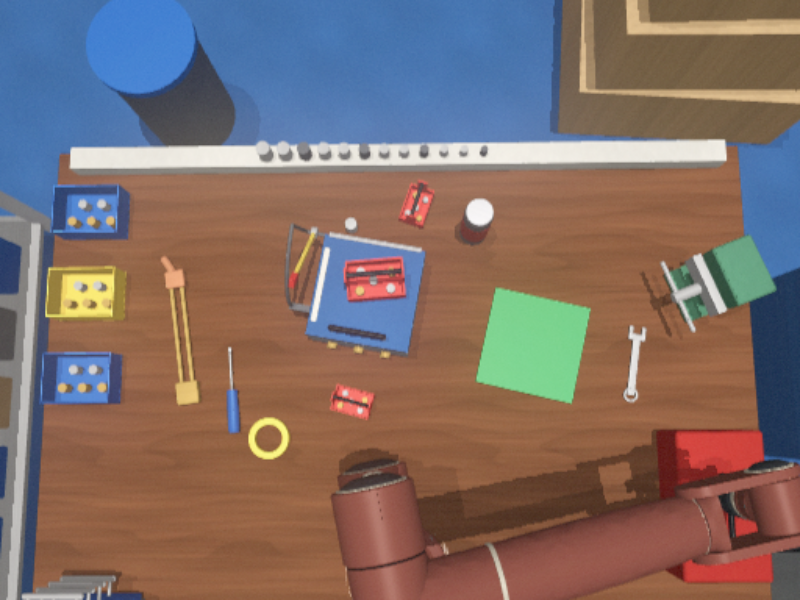

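The views show the caddy on the cover at about (375,280) in top, the gauge at about (303,258) and the green mat at about (535,345); the arm starts over the red toolbox. Next I'll enlarge the box.

```bash
cat > h.py <<'E'
import cv2,numpy as np
from scipy.spatial.transform import Rotation as R
CAM={"scene":(420.3285,259.7387,193.9721,[1.9761,1.7515,-.5568],[-.0486,-.3473,1.7327]),
"top":(490.7656,253.5265,193.1223,[2.1285,-2.1422,.1387],[.005,.5834,1.6623])}
def proj(n,P):
    f,cx,cy,r,t=CAM[n];p=R.from_rotvec(r).apply(np.atleast_2d(P))+t
    return p[:,:2]/p[:,2:]*f+[cx,cy]
def plane(n,uv,z):
    f,cx,cy,r,t=CAM[n];M=R.from_rotvec(r).inv();c=M.apply(-np.array(t))
    d=M.apply([(uv[0]-cx)/f,(uv[1]-cy)/f,1]);return c+d*(z-c[2])/d[2]
E
python3 - <<'E'
import cv2,numpy as np
from h import *
a=cv2.imread("pics/top0.png")[138:238,180:280];b=cv2.imread("pics/scene0.png")[160:270,240:355]
cv2.imwrite("pics/crop.png",np.hstack([cv2.resize(a,(400,600),interpolation=2)*0+cv2.resize(a,(400,600),interpolation=2)][:0]+[cv2.resize(a,(400,400),interpolation=cv2.INTER_CUBIC),cv2.resize(b,(400,400),interpolation=cv2.INTER_CUBIC)]))
t=cv2.imread("pics/top0.png");h=cv2.cvtColor(t,cv2.COLOR_BGR2HSV)
m=cv2.inRange(h,(50,120,100),(75,255,255));m[:,:290]=0;m[:,400:]=0
c=max(cv2.findContours(m,0,1)[0],key=cv2.contourArea);r=cv2.minAreaRect(c);print(r)
for p in [r[0],*cv2.boxPoints(r)]:print(plane("top",p,.004).round(4))
E
```

```text
Traceback (most recent call last):
ValueError: max() iterable argument is empty
```

View pics/crop.png

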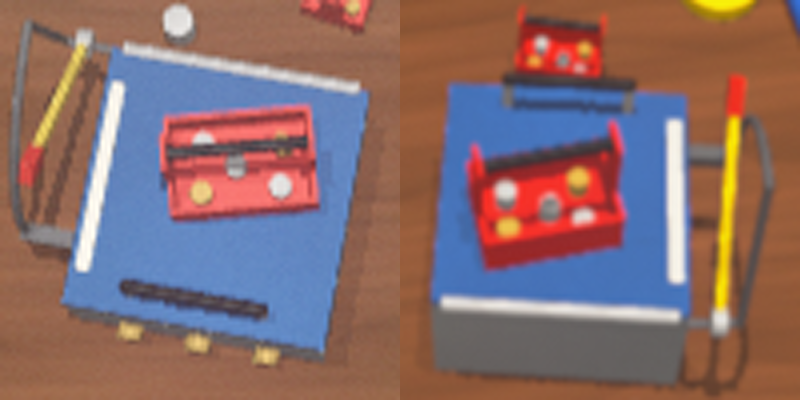

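```bash
cat > fit.py <<'E'
from h import *
from scipy.optimize import least_squares
T=lambda u,v:(180+u/4,138+v/4)
S=lambda u,v:(240+(u-400)*115/400,160+v*110/400)
def W(x,p): # box pose -> world
    c,s=np.cos(x[2]),np.sin(x[2]);p=np.array(p,float)
    return np.array([x[0]+c*p[0]-s*p[1],x[1]+s*p[0]+c*p[1],p[2]])
obs=[("top",T(112,46),(.11,.11,.128)),("top",T(368,93),(.11,-.11,.128)),("top",T(325,354),(-.11,-.11,.128)),("top",T(62,303),(-.11,.11,.128)),
("top",T(194,299.5),(-.09,0,.164)),("scene",S(569,84),(-.09,0,.164)),
("scene",S(450,84),(-.11,-.11,.128)),("scene",S(689,94),(-.11,.11,.128))]
g=[("top",T(30,165)),("scene",S(737,78))]
gp=lambda a:(.11-.2*np.cos(a),.134,.12+.2*np.sin(a))
def res(x):
    r=[proj(n,W(x,p))[0]-uv for n,uv,p in obs]+[proj(n,W(x,gp(x[3])))[0]-uv for n,uv in g]
    return np.ravel(r)
s=least_squares(res,[.65,0,0.2,.7],loss='soft_l1');x=s.x
print("box",x.round(4),"gauge deg",np.degrees(x[3]));print(res(x).reshape(-1,2).round(1))
print("handle",W(x,(-.09,0,.164)))
cb=[("top",T(168,152),1),("top",T(306,142),-1),("scene",S(488,168),-1),("scene",S(612,147),1)]
def rc(y): return np.ravel([proj(n,[y[0]-k*.055*np.sin(y[2]),y[1]+k*.055*np.cos(y[2]),.223])[0]-uv for n,uv,k in cb])
y=least_squares(rc,[x[0],x[1],0]).x;print("caddybar",y.round(4),rc(y).reshape(-1,2).round(1))
t=cv2.imread("pics/top0.png");h=cv2.cvtColor(t,cv2.COLOR_BGR2HSV)
m=cv2.inRange(h,(50,80,80),(85,255,255));m[:,:290]=0;m[:,400:]=0
c=max(cv2.findContours(m,0,1)[0],key=cv2.contourArea);r=cv2.minAreaRect(c);print(r)
for p in [r[0],*cv2.boxPoints(r)]:print(plane("top",p,.004).round(4))
E
python3 fit.py; python3 -c "
from station import ctrl
o=ctrl.get_obs()
from scipy.spatial.transform import Rotation as R
print(R.from_rotvec(o['tool_rot']).as_matrix().round(3))"
```

```text
box [ 0.5919  0.0641 -0.1895  0.8403] gauge deg 48.143919673999356
[[ 0.1 -0.2]
 [ 0.7 -0.5]
 [-0.5 -0.9]
 [-0.6 -0.3]
 [-0.4 -0.5]
 [-0.4 -1.2]
 [-0.4 -1.4]
 [-1.  -0.5]
 [-1.  -0.1]
 [-0.3 -0.1]]
handle [0.50349418 0.08101184 0.164     ]
caddybar [0.617  0.0441 0.0683] [[-0.9 -0.6]
 [-0.3 -0.7]
 [-1.6 -0.4]
 [ 0.4 -0.8]]
((341.1470642089844, 220.58824157714844), (63.452152252197266, 62.04210662841797), 12.52880859375)
[ 0.4893 -0.3056  0.004 ]
[ 0.4082 -0.1717  0.004 ]
[ 0.6225 -0.2238  0.004 ]
[ 0.5713 -0.441   0.004 ]
[ 0.3593 -0.3854  0.004 ]
[[ 0.95   0.312 -0.   ]
 [ 0.312 -0.95   0.002]
 [ 0.    -0.002 -1.   ]]
```

```bash
cat > plan.py <<'E'
# plan.py x y z yaw_of_tool_y(rad) [pitch]: shift and turn in present tool axes for a tool-down target; pitch turns about tool... world bar axis
import sys,numpy as np
from station import ctrl
from scipy.spatial.transform import Rotation as R
x,y,z,a=map(float,sys.argv[1:5]);tilt=float(sys.argv[5]) if len(sys.argv)>5 else 0
o=ctrl.get_obs();A=R.from_rotvec(o['tool_rot'])
Y=np.array([np.cos(a),np.sin(a),0]);Z=np.array([0,0,-1.]);B=np.column_stack([np.cross(Y,Z),Y,Z])
B=R.from_rotvec(tilt*np.array([-np.sin(a),np.cos(a),0]))*R.from_matrix(B)
print("shift",A.inv().apply(np.array([x,y,z])-o['tool_pos']).round(4),"turn",(A.inv()*B).as_rotvec().round(4),
 "| t",round(o['t'],2),"pos",o['tool_pos'].round(4),"F",o['contact_force'].round(1),"T",o['wrist_torque'].round(2),"q",o['q'].round(2),"open",round(o['opening'],4),"grip",round(o['grip_force'],1))
E
python3 plan.py .617 .044 .33 .068
```

```text
shift [ 0.6    -0.4742 -0.1232] turn [-0.0014 -0.0014 -1.322 ] | t 0.1 pos [ 0.1946 -0.5933  0.2058] F [ 0.4 -0.1 -0.4] T [0.02 0.01 0.02] q [-1.37  0.05  1.61 -0.    1.48 -0.12] open 0.0853 grip 0.0
```

```bash
python3 -m jog '[[[0,0,-0.05],[0,0,0]],[[0,0,-0.1],[0,0,0]],[[0.03,-0.02,-0.123],[0,0,-0.15]],[[0.06,-0.05,-0.123],[0,0,-0.3]],[[0.1,-0.08,-0.123],[0,0,-0.44]]]' 1; python3 plan.py .617 .044 .33 .068
```

```text
t: 0.6
tool_pos: [0.2648, -0.4863, 0.331]
tool_rot: [2.916, 1.165, -0.0]
contact_force: [1.1, -0.9, -0.0]
opening: 0.0852
grip_force: 0.0
shift [ 6.207e-01 -1.415e-01  3.000e-04] turn [ 0.0011  0.0014 -0.8784] | t 0.6 pos [ 0.2648 -0.4863  0.331 ] F [ 1.1 -0.9 -0. ] T [ 0.02 -0.05  0.02] q [-1.21 -0.16  1.62 -0.    1.69 -0.4 ] open 0.0852 grip 0.0
```

```bash
python3 -m jog '[[[0.048,-0.01,0],[0,0,-0.14]],[[0.095,-0.02,0],[0,0,-0.28]],[[0.143,-0.03,0],[0,0,-0.42]],[[0.19,-0.04,0],[0,0,-0.56]],[[0.24,-0.05,0],[0,0,-0.7]]]'; python3 plan.py .617 .044 .33 .068
```

```text
t: 1.1
tool_pos: [0.4049, -0.2846, 0.3296]
tool_rot: [-2.339, -2.097, 0.0]
contact_force: [0.8, -0.7, 0.2]
opening: 0.0852
grip_force: 0.0
shift [ 0.3496  0.1752 -0.0004] turn [-0.0002 -0.0002 -0.1768] | t 1.1 pos [ 0.4049 -0.2846  0.3296] F [ 0.8 -0.7  0.2] T [-0.04 -0.02 -0.01] q [-0.76 -0.3   1.74 -0.    1.71 -0.65] open 0.0852 grip 0.0
```

```bash
python3 -m jog '[[[0.043,0.022,0],[0,0,-0.04]],[[0.086,0.044,0],[0,0,-0.08]],[[0.13,0.066,0],[0,0,-0.12]],[[0.173,0.088,0],[0,0,-0.16]],[[0.215,0.108,0],[0,0,-0.177]]]'; python3 -m jog '[[[0.04,0,0],[0,0,0]],[[0.08,0.02,0],[0,0,0]],[[0.115,0.03,0],[0,0,0]],[[0.13,0.04,0],[0,0,0]],[[0.13,0.04,0],[0,0,0]]]'; python3 plan.py .617 .044 .33 .068
```

```text
t: 1.6
tool_pos: [0.5368, -0.083, 0.3295]
tool_rot: [-2.148, -2.292, 0.0]
contact_force: [0.4, -0.8, 0.8]
opening: 0.0854
grip_force: 0.0
t: 2.1
tool_pos: [0.5682, 0.0487, 0.3292]
tool_rot: [-2.146, -2.293, 0.001]
contact_force: [-0.4, -0.2, -0.0]
opening: 0.0853
grip_force: 0.0
shift [-0.0079  0.0484 -0.0009] turn [-0.0013 -0.     -0.0021] | t 2.1 pos [0.5682 0.0487 0.3292] F [-0.4 -0.2 -0. ] T [-0.04 -0.04  0.03] q [-0.04 -0.12  1.58 -0.    1.68 -0.11] open 0.0853 grip 0.0
```

```bash
python3 -m jog '[[[-0.004,0.025,0],[0,0,0]],[[-0.008,0.048,0],[0,0,0]],[[-0.008,0.048,0],[0,0,0]]]'; cat > wlook.py <<'E'
import sys,cv2,numpy as np
from station import ctrl,optics
from scipy.spatial.transform import Rotation as R
import json
o=ctrl.get_obs();d=optics.get_image("wrist")
n=sys.argv[1];cv2.imwrite(f"pics/{n}.png",d["image"]);cv2.imwrite(f"pics/{n}b.png",cv2.resize(d["image"],(800,600)))
json.dump(dict(p=list(o['tool_pos']),r=list(o['tool_rot']),M=np.array(d["mount"]).tolist(),f=float(d["fx"]),c=[float(d["cx"]),float(d["cy"])]),open(f"pics/{n}.json","w"))
E
cat >> h.py <<'E'
import json
def wproj(n,P):
    d=json.load(open(f"pics/{n}.json"));M=np.array(d['M']);A=R.from_rotvec(d['r'])
    p=A.inv().apply(np.atleast_2d(P)-d['p']);p=(p-M[:3,3])@M[:3,:3]
    rr=np.hypot(p[:,0],p[:,1]);th=np.arctan2(rr,p[:,2]);return p[:,:2]/rr[:,None]*th[:,None]*d['f']+d['c']
def wplane(n,uv,z):
    d=json.load(open(f"pics/{n}.json"));M=np.array(d['M']);A=R.from_rotvec(d['r'])
    v=np.array(uv)-d['c'];r=np.hypot(*v);th=r/d['f'];ray=np.array([*(v/r*np.sin(th)),np.cos(th)])
    D=A.apply(M[:3,:3]@ray);c=A.apply(M[:3,3])+d['p'];return c+D*(z-c[2])/D[2]
E
python3 wlook.py w1; python3 plan.py .617 .044 .33 .068;python3 -c "
from h import *
print(wproj('w1',[[.617-.055*.068,.044+.055,.223],[.617+.055*.068,.044-.055,.223]])*800/512)"
```

```text
t: 2.4
tool_pos: [0.6175, 0.0402, 0.3287]
tool_rot: [-2.152, -2.287, 0.003]
contact_force: [-0.1, -0.7, -0.3]
opening: 0.0858
grip_force: 0.0
shift [ 0.0035  0.0006 -0.001 ] turn [-0.0021  0.0003 -0.007 ] | t 2.45 pos [0.6166 0.0405 0.329 ] F [-0.4  0.4  0.1] T [ 0.   -0.    0.01] q [-0.05 -0.01  1.47 -0.    1.68 -0.12] open 0.0854 grip 0.0
[[405.43361509 184.37433528]
 [406.36068356 359.14952971]]
```

View pics/w1b.png

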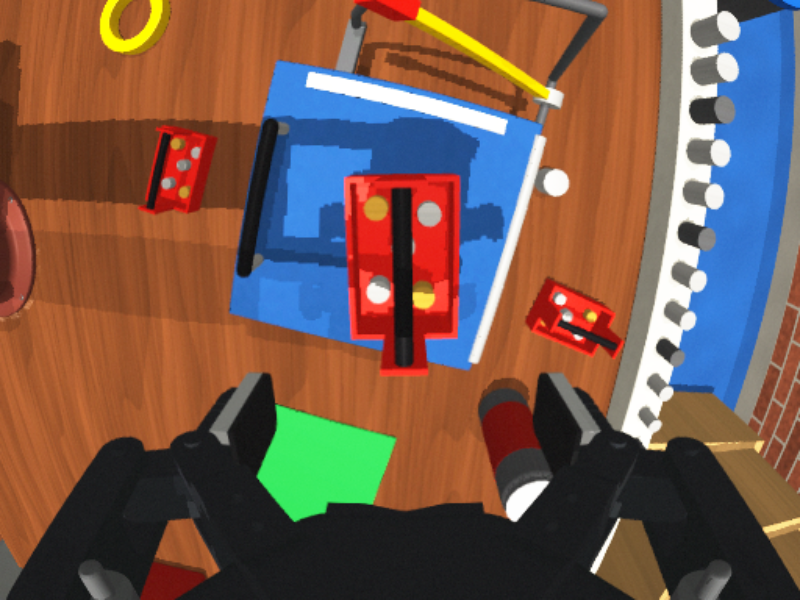

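The bar runs (402,190)–(404,365), within about 4 mm of where I predicted it. The tool is centred over it, so I'll go down and grip.

```bash
python3 -m jog '[[[0,-0.001,0.04],[0,0,0]],[[0,-0.001,0.08],[0,0,0]],[[0,-0.001,0.11],[0,0,0]],[[0,-0.001,0.122],[0,0,0]],[[0,-0.001,0.124],[0,0,0]]]'; python3 -m jog '[[[0,0,0],[0,0,0]],[[0,0,0],[0,0,0]],[[0,0,0],[0,0,0]],[[0,0,0],[0,0,0]],[[0,0,0],[0,0,0]]]' 0 60;python3 -m jog '[[[0,0,0],[0,0,0]],[[0,0,0],[0,0,0]],[[0,0,0],[0,0,0]],[[0,0,0],[0,0,0]],[[0,0,0],[0,0,0]]]'; python3 plan.py .617 .044 .33 .068
```

```text
t: 2.95
tool_pos: [0.6139, 0.0415, 0.2043]
tool_rot: [-2.15, -2.288, 0.004]
contact_force: [-0.3, -0.3, 0.6]
opening: 0.0856
grip_force: 0.0
t: 3.45
tool_pos: [0.6156, 0.0422, 0.2068]
tool_rot: [2.15, 2.29, 0.001]
contact_force: [-0.5, 0.1, -1.1]
opening: 0.0123
grip_force: 0.0
t: 3.95
tool_pos: [0.6153, 0.0422, 0.2059]
tool_rot: [-2.15, -2.29, 0.0]
contact_force: [0.3, 0.1, -0.7]
opening: -0.0001
grip_force: 0.0
shift [ 0.0017  0.0018 -0.1241] turn [-0.0001 -0.     -0.0049] | t 3.95 pos [0.6153 0.0422 0.2059] F [ 0.3  0.1 -0.7] T [ 0.04  0.03 -0.02] q [-0.05  0.03  1.63  0.    1.47 -0.12] open -0.0001 grip 0.0
```

Shut fully on nothing, so I'll look before doing anything else.

```bash
python3 - <<'E'
from station import optics
import cv2,numpy as np
a=optics.get_image("scene")["image"];cv2.imwrite("pics/s1.png",a)
b=optics.get_image("wrist")["image"]
cv2.imwrite("pics/c1.png",np.hstack([cv2.resize(a[130:270,220:360],(400,400),interpolation=2),cv2.resize(b[:,64:448],(400,400))]))
E
```

```text
(no output)
```

View pics/c1.png

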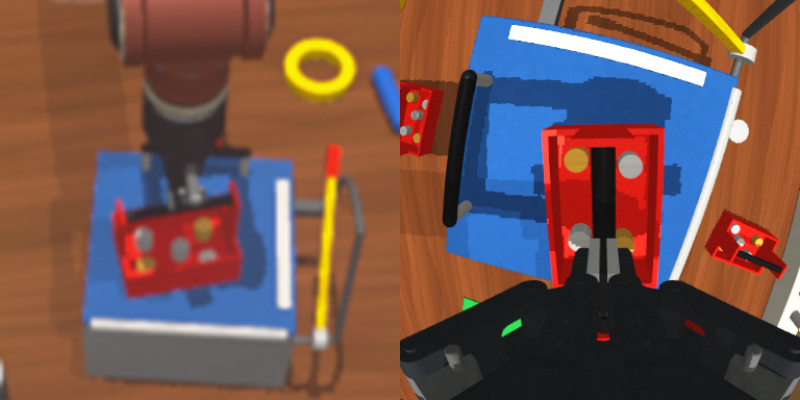

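```bash
python3 - <<'E'
from h import *
for z in (.2,.206,.225,.24): print(z,((proj("scene",[.6153,.0422,z])[0]-[220,130])/.35).round(0))
d=json.load(open("pics/w1.json"));print(np.array(d['M']).round(3),d['f'],d['c'])
a=cv2.imread("pics/s1.png")[170:225,255:310];cv2.imwrite("pics/c2.png",cv2.resize(a,(600,600),interpolation=cv2.INTER_CUBIC))
for z in (.2,.225):print(((proj("scene",[.6153,.0422,z])[0]-[255,170])*600/55).round(0))
for y in(.0402+.055,.0402-.055):print(((proj("scene",[.6155,y,.223])[0]-[255,170])*600/55).round(0))
E
```

```text
0.2 [176. 219.]
0.206 [176. 216.]
0.225 [177. 205.]
0.24 [177. 197.]
[[ 0.001 -0.956 -0.293  0.075]
 [ 1.     0.001 -0.001 -0.001]
 [ 0.001 -0.293  0.956 -0.166]
 [ 0.     0.     0.     1.   ]] 297.3186396354542 [258.6970206615222, 188.71906287159237]
[290. 400.]
[293. 348.]
[492. 332.]
[ 77. 375.]
```

View pics/c2.png

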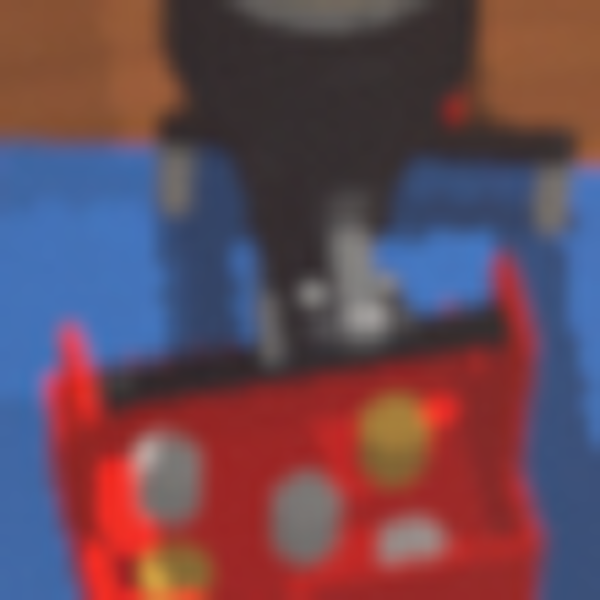

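```bash
python3 - <<'E'
from h import *
from scipy.optimize import least_squares
T=lambda u,v:(180+u/4,138+v/4)
S=lambda u,v:(240+(u-400)*115/400,160+v*110/400)
K=.64
# +y end, -y end ; bar ends and tray corners
pts={"+y bar":(T(168,152),S(612,147),(402*K,190*K)),"-y bar":(T(306,142),S(488,168),(404*K,365*K)),
"handle+y":(T(124,287),S(630,88),(272*K,123*K)),"handle-y":(T(265,311),S(508,80),(243*K,272*K))}
for k,(t,s,w) in pts.items():
    f=lambda P:np.r_[proj("top",P)[0]-t,proj("scene",P)[0]-s,(wproj("w1",P)[0]-w)]
    r=least_squares(f,[.6,0,.2]);print(k,r.x.round(4),r.fun.round(1))
E
```

```text
+y bar [0.6116 0.0957 0.2191] [ 0.3  0.2 -1.  -0.4  0.2 -0.4]
-y bar [ 0.6197 -0.0122  0.2275] [ 0.1 -0.7 -2.1 -1.6  0.4 -0.8]
handle+y [0.5129 0.137  0.1557] [-0.   0.1  0.  -0.1  0.1  0. ]
handle-y [0.4929 0.0243 0.1618] [-0.5 -0.2 -1.2 -0.6  0.2 -0.3]
```

```bash
python3 -m jog '[[[0,0,-0.005],[0,0,0]],[[0,0,-0.01],[0,0,0]],[[0,0,-0.01],[0,0,0]],[[0,0,-0.01],[0,0,0]]]'; python3 plan.py .6157 .042 .204 .068; python3 - <<'E'
from h import *
K=400/384
for P in ([.6153,.0422,.206],[.6153,.0422,.225],[.6197,-.0122,.2275],[.6116,.0957,.2191]):
    d=json.load(open("pics/w1.json"));d['p']=[.6153,.0422,.2059];json.dump(d,open("pics/tmp.json","w"))
    print(P,((wproj("tmp",P)[0]-[64,0])*K+[400,0]).round(0))
E
```

```text
t: 4.45
tool_pos: [0.6156, 0.0421, 0.2166]
tool_rot: [2.15, 2.29, 0.001]
contact_force: [-0.3, -0.5, -0.1]
opening: -0.0001
grip_force: 0.0
shift [-0.0001  0.0001  0.0126] turn [ 0.001   0.0001 -0.005 ] | t 4.45 pos [0.6156 0.0421 0.2166] F [-0.3 -0.5 -0.1] T [-0.05  0.01 -0.03] q [-0.05  0.03  1.62  0.    1.49 -0.12] open -0.0001 grip 0.0
[0.6153, 0.0422, 0.206] [605. 236.]
[0.6153, 0.0422, 0.225] [605. 251.]
[0.6197, -0.0122, 0.2275] [606. 331.]
[0.6116, 0.0957, 0.2191] [604. 148.]
```

```bash
python3 wlook.py w2; python3 - <<'E'
import cv2,numpy as np
a=cv2.imread("pics/w2.png")[140:384,150:370];
from station import optics
b=optics.get_image("scene")["image"][170:225,255:310]
cv2.imwrite("pics/c3.png",np.hstack([cv2.resize(a,(500,555),interpolation=cv2.INTER_CUBIC),cv2.resize(b,(300,555),interpolation=cv2.INTER_CUBIC)]))
E
```

```text
(no output)
```

View pics/c3.png

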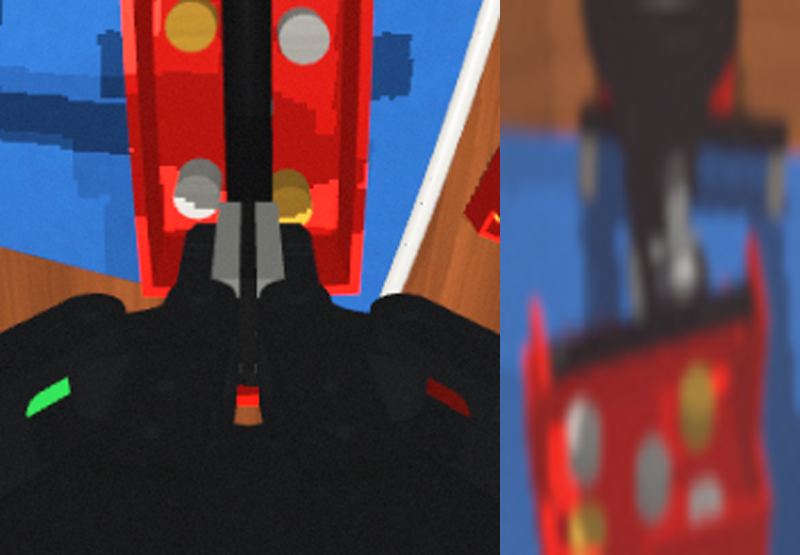

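The picture shows the pads shut just above the bar, so the tips are higher than the readout suggests. I'll reopen, go about 15 mm deeper and close again.

```bash
python3 -m jog '[[[0,0,-0.02],[0,0,0]],[[0,0,-0.02],[0,0,0]],[[0,0,-0.02],[0,0,0]],[[0,0,-0.02],[0,0,0]],[[0,0,-0.02],[0,0,0]]]' 1; python3 -m jog '[[[0,0,0],[0,0,0]],[[0,0,0.02],[0,0,0]],[[0,0,0.035],[0,0,0]],[[0,0,0.045],[0,0,0]],[[0,0,0.047],[0,0,0]]]'; python3 -m jog '[[[0,0,0],[0,0,0]],[[0,0,0],[0,0,0]],[[0,0,0],[0,0,0]],[[0,0,0],[0,0,0]],[[0,0,0],[0,0,0]]]' 0 60;python3 -m jog '[[[0,0,0],[0,0,0]],[[0,0,0],[0,0,0]]]'; python3 plan.py .6157 .042 .204 .068
```

```text
t: 5.05
tool_pos: [0.6148, 0.0422, 0.2349]
tool_rot: [-2.15, -2.289, 0.002]
contact_force: [-0.0, 0.0, -0.8]
opening: 0.0721
grip_force: 0.0
t: 5.55
tool_pos: [0.614, 0.0422, 0.1864]
tool_rot: [-2.148, -2.288, 0.004]
contact_force: [0.7, -0.1, 0.2]
opening: 0.0854
grip_force: 0.0
t: 6.05
tool_pos: [0.6156, 0.0422, 0.1896]
tool_rot: [2.15, 2.29, 0.001]
contact_force: [0.2, 0.5, 0.3]
opening: 0.0123
grip_force: 1.7
t: 6.25
tool_pos: [0.6159, 0.0421, 0.1897]
tool_rot: [2.149, 2.289, 0.002]
contact_force: [1.2, -0.3, 1.4]
opening: 0.0096
grip_force: 58.5
shift [-0.0001 -0.0001 -0.0143] turn [ 0.0016  0.0002 -0.005 ] | t 6.25 pos [0.6159 0.0421 0.1897] F [ 1.2 -0.3  1.4] T [-0.   -0.26  0.04] q [-0.05  0.04  1.65  0.    1.44 -0.12] open 0.0096 grip 58.5
```

```bash
python3 -m jog '[[[0,0,-0.002],[0,0,0]],[[0,0,-0.005],[0,0,0]],[[0,0,-0.01],[0,0,0]],[[0,0,-0.015],[0,0,0]],[[0,0,-0.015],[0,0,0]]]'; python3 plan.py .489 -.306 .31 .068
```

```text
t: 6.75
tool_pos: [0.6157, 0.0422, 0.205]
tool_rot: [2.15, 2.29, 0.001]
contact_force: [0.8, 0.3, -4.3]
opening: 0.0097
grip_force: 58.5
shift [-0.3395 -0.1483 -0.1051] turn [ 0.0014  0.0002 -0.005 ] | t 6.75 pos [0.6157 0.0422 0.205 ] F [ 0.8  0.3 -4.3] T [ 0.03 -0.    0.  ] q [-0.05  0.03  1.63  0.    1.47 -0.12] open 0.0097 grip 58.5
```

Holding about 4.3 N, the caddy is lifted. Next: raise it and carry it across.

```bash
python3 -m jog '[[[0,0,-0.01],[0,0,0]],[[0,0,-0.03],[0,0,0]],[[0,0,-0.055],[0,0,0]],[[0,0,-0.08],[0,0,0]],[[-0.005,-0.002,-0.095],[0,0,0]]]'; python3 -m jog '[[[-0.015,-0.006,-0.01],[0,0,0]],[[-0.035,-0.015,-0.01],[0,0,0]],[[-0.058,-0.025,-0.01],[0,0,0]],[[-0.081,-0.035,-0.01],[0,0,0]],[[-0.104,-0.045,-0.01],[0,0,0]]]';python3 -m jog '[[[-0.023,-0.01,0],[0,0,0]],[[-0.046,-0.02,0],[0,0,0]],[[-0.069,-0.03,0],[0,0,0]],[[-0.092,-0.04,0],[0,0,0]],[[-0.115,-0.05,0],[0,0,0]]]';python3 -m jog '[[[-0.023,-0.01,0],[0,0,0]],[[-0.046,-0.02,0],[0,0,0]],[[-0.067,-0.03,0],[0,0,0]],[[-0.084,-0.038,0],[0,0,0]],[[-0.095,-0.042,0],[0,0,0]]]'; python3 plan.py .489 -.306 .2 .068
```

```text
t: 7.25
tool_pos: [0.6144, 0.0373, 0.3024]
tool_rot: [2.148, 2.289, 0.004]
contact_force: [-0.1, -0.4, -4.7]
opening: 0.0096
grip_force: 58.7
t: 7.75
tool_pos: [0.5738, -0.0715, 0.308]
tool_rot: [-2.15, -2.289, 0.002]
contact_force: [0.2, -0.3, -4.8]
opening: 0.0096
grip_force: 58.6
t: 8.25
tool_pos: [0.5309, -0.1893, 0.308]
tool_rot: [-2.15, -2.288, 0.002]
contact_force: [-0.1, -0.4, -4.7]
opening: 0.0096
grip_force: 58.6
t: 8.75
tool_pos: [0.4948, -0.2867, 0.3081]
tool_rot: [-2.152, -2.287, 0.002]
contact_force: [0.1, 0.8, -4.8]
opening: 0.0092
grip_force: 58.6
shift [-0.0189 -0.0068  0.1081] turn [-0.0019 -0.0005 -0.0073] | t 8.75 pos [ 0.4948 -0.2867  0.3081] F [ 0.1  0.8 -4.8] T [ 0.03 -0.03 -0.  ] q [-0.65 -0.11  1.61 -0.    1.65 -0.72] open 0.0092 grip 58.6
```

```bash
python3 -m jog '[[[-0.01,-0.004,0.01],[0,0,0]],[[-0.017,-0.006,0.035],[0,0,0]],[[-0.019,-0.007,0.065],[0,0,0]],[[-0.019,-0.007,0.095],[0,0,0]],[[-0.019,-0.007,0.12],[0,0,0]]]'; python3 -m jog '[[[0,0,0.025],[0,0,0]],[[0,0,0.05],[0,0,0]],[[0,0,0.07],[0,0,0]],[[0,0,0.085],[0,0,0]],[[0,0,0.09],[0,0,0]]]';python3 -m jog '[[[0,0,0.01],[0,0,0]],[[0,0,0.015],[0,0,0]],[[0,0,0.02],[0,0,0]],[[0,0,0.022],[0,0,0]],[[0,0,0.022],[0,0,0]]]'; python3 plan.py .489 -.306 .0657 .068
```

```text
t: 9.25
tool_pos: [0.4898, -0.3036, 0.1858]
tool_rot: [-2.148, -2.288, 0.0]
contact_force: [0.9, -0.2, -6.1]
opening: 0.0092
grip_force: 58.6
t: 9.75
tool_pos: [0.4894, -0.3032, 0.0961]
tool_rot: [-2.147, -2.287, 0.0]
contact_force: [-0.5, 0.2, -5.4]
opening: 0.0089
grip_force: 58.6
t: 10.25
tool_pos: [0.4909, -0.3044, 0.077]
tool_rot: [2.15, 2.29, 0.0]
contact_force: [0.4, -0.3, -4.2]
opening: 0.0093
grip_force: 58.6
shift [-0.0015 -0.002   0.0113] turn [ 0.0001  0.     -0.005 ] | t 10.25 pos [ 0.4909 -0.3044  0.077 ] F [ 0.4 -0.3 -4.2] T [ 0.01 -0.05  0.05] q [-0.68  0.06  1.83  0.    1.25 -0.75] open 0.0093 grip 58.6
```

```bash
python3 -m jog '[[[0,-0.002,0.002],[0,0,0]],[[0,-0.002,0.005],[0,0,0]],[[0,-0.002,0.007],[0,0,0]],[[0,-0.002,0.007],[0,0,0]]]';python3 -m jog '[[[0,0,0.002],[0,0,0]],[[0,0,0.003],[0,0,0]],[[0,0,0.003],[0,0,0]]]';  python3 -m jog '[[[0,0,0.001],[0,0,0]],[[0,0,0.002],[0,0,0]],[[0,0,0.002],[0,0,0]]]'
```

```text
t: 10.65
tool_pos: [0.4886, -0.3043, 0.0695]
tool_rot: [-2.15, -2.29, 0.0]
contact_force: [0.1, 0.0, -4.5]
opening: 0.0092
grip_force: 58.7
t: 10.95
tool_pos: [0.4888, -0.3044, 0.0668]
tool_rot: [-2.15, -2.29, 0.0]
contact_force: [0.9, -0.2, -5.3]
opening: 0.0098
grip_force: 58.7
t: 11.25
tool_pos: [0.4894, -0.3046, 0.0657]
tool_rot: [2.15, 2.29, 0.001]
contact_force: [-0.3, 1.5, -1.7]
opening: 0.0093
grip_force: 59.1
```

```bash
python3 -m jog '[[[0,0,0.001],[0,0,0]],[[0,0,0.001],[0,0,0]]]'; python3 - <<'E'
from station import optics
import cv2,numpy as np
a=optics.get_image("scene")["image"];b=optics.get_image("top")["image"];cv2.imwrite("pics/s3.png",a);cv2.imwrite("pics/t3.png",b)
cv2.imwrite("pics/c4.png",np.hstack([cv2.resize(a[150:270,120:240],(400,400),interpolation=2),cv2.resize(b[160:280,280:400],(400,400),interpolation=2)]))
E
```

```text
t: 11.45
tool_pos: [0.4894, -0.3046, 0.0657]
tool_rot: [2.15, 2.29, 0.001]
contact_force: [-2.2, 3.2, 4.4]
opening: 0.0096
grip_force: 59.8
```

View pics/c4.png

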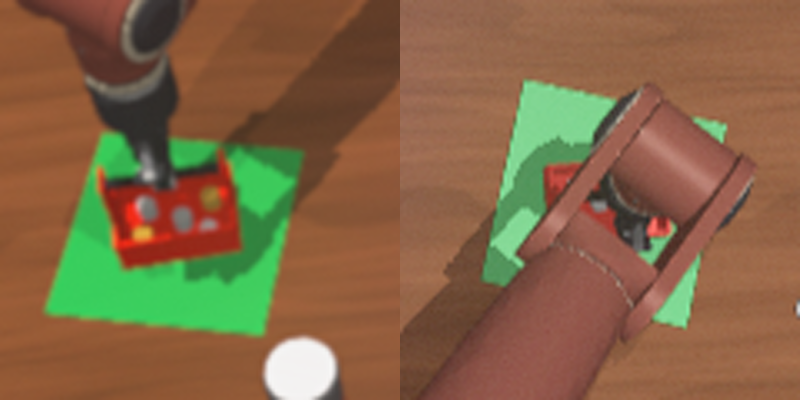

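The caddy is upright and central on the green mat, so I'll release it and back straight up.

```bash
python3 -m jog '[[[0,0,0],[0,0,0]],[[0,0,0],[0,0,0]],[[0,0,0],[0,0,0]],[[0,0,0],[0,0,0]],[[0,0,0],[0,0,0]]]' 1; python3 -m jog '[[[0,0,-0.01],[0,0,0]],[[0,0,-0.04],[0,0,0]],[[0,0,-0.08],[0,0,0]],[[0,0,-0.12],[0,0,0]],[[0,0,-0.165],[0,0,0]]]';  python3 plan.py .5035 .081 .24 -.19
```

```text
t: 12.05
tool_pos: [0.4888, -0.3046, 0.0639]
tool_rot: [2.15, 2.29, -0.0]
contact_force: [-0.7, 0.3, 0.1]
opening: 0.0804
grip_force: 0.0
t: 12.55
tool_pos: [0.4884, -0.3041, 0.2306]
tool_rot: [-2.15, -2.29, 0.0]
contact_force: [0.0, -1.0, 0.4]
opening: 0.0851
grip_force: 0.0
shift [ 0.3834  0.0393 -0.0092] turn [-0.0006 -0.0004  0.253 ] | t 12.55 pos [ 0.4884 -0.3041  0.2306] F [ 0.  -1.   0.4] T [0.03 0.02 0.02] q [-0.69 -0.08  1.7  -0.    1.52 -0.75] open 0.0851 grip 0.0
```

```bash
python3 -m jog '[[[0.045,0.005,-0.02],[0,0,0.05]],[[0.09,0.01,-0.02],[0,0,0.1]],[[0.135,0.015,-0.02],[0,0,0.15]],[[0.18,0.02,-0.02],[0,0,0.2]],[[0.22,0.024,-0.02],[0,0,0.253]]]';  python3 plan.py .5035 .081 .25 -.19
```

```text
t: 13.05
tool_pos: [0.4989, -0.0815, 0.2501]
tool_rot: [2.423, 1.998, 0.002]
contact_force: [0.7, -0.1, -0.4]
opening: 0.0855
grip_force: 0.0
shift [ 1.604e-01 -2.640e-02  1.000e-04] turn [ 0.0016 -0.0001 -0.0019] | t 13.05 pos [ 0.4989 -0.0815  0.2501] F [ 0.7 -0.1 -0.4] T [-0.04 -0.03 -0.02] q [-0.31 -0.26  1.83  0.    1.57 -0.12] open 0.0855 grip 0.0
```

```bash
python3 -m jog '[[[0.045,-0.007,0],[0,0,0]],[[0.09,-0.015,0],[0,0,0]],[[0.13,-0.022,0],[0,0,0]],[[0.16,-0.026,0],[0,0,0]],[[0.16,-0.026,0],[0,0,0]]]';  python3 wlook.py w3; python3 plan.py .5035 .081 .136 -.19; python3 -c "
from h import *
for k in(-1,1):print(wproj('w3',[.5035+.055*k*np.sin(.19),.081+.055*k*np.cos(.19),.164])*800/512)
print(wproj('w3',[.5035,.081,.164])*800/512)"
```

```text
t: 13.55
tool_pos: [0.5035, 0.0817, 0.2499]
tool_rot: [-2.417, -2.007, -0.002]
contact_force: [-0.3, -0.4, 0.3]
opening: 0.0855
grip_force: 0.0
shift [ 0.001  -0.0004  0.1138] turn [0.001  0.     0.0033] | t 13.6 pos [0.5036 0.08   0.2498] F [ 0.2 -0.  -0.1] T [0.02 0.01 0.02] q [ 0.01 -0.25  1.82 -0.    1.57  0.2 ] open 0.0854 grip 0.0
[[405.78101409 379.19095423]]
[[407.1838125  194.80988509]]
[[406.47074846 292.39188448]]
```

View pics/w3b.png

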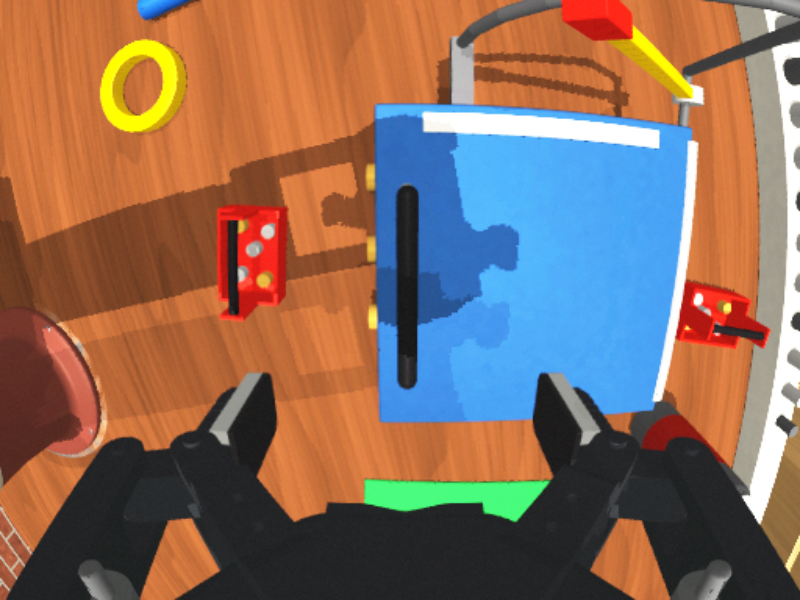

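The handle bar runs (408,187)–(407,387), centred between the fingers at about column 405, so I'll descend.

```bash
python3 -m jog '[[[0,0,0.03],[0,0,0]],[[0,0,0.06],[0,0,0]],[[0,0,0.085],[0,0,0]],[[0,0,0.1],[0,0,0]],[[0,0,0.105],[0,0,0]]]';python3 -m jog '[[[0,0,0.005],[0,0,0]],[[0,0,0.01],[0,0,0]],[[0,0,0.01],[0,0,0]]]'; python3 plan.py .5035 .081 .136 -.19
```

```text
t: 14.1
tool_pos: [0.5027, 0.0777, 0.1423]
tool_rot: [-2.422, -1.998, 0.004]
contact_force: [0.8, -0.1, -0.1]
opening: 0.0855
grip_force: 0.0
t: 14.4
tool_pos: [0.5039, 0.0785, 0.1344]
tool_rot: [2.422, 2.0, 0.001]
contact_force: [0.3, 0.3, 0.2]
opening: 0.0851
grip_force: 0.0
shift [ 0.0024 -0.0009 -0.0016] turn [ 0.0006 -0.0001 -0.0001] | t 14.4 pos [0.5039 0.0785 0.1344] F [0.3 0.3 0.2] T [ 0.01 -0.07  0.08] q [ 0.01 -0.17  1.95 -0.    1.36  0.2 ] open 0.0851 grip 0.0
```

```bash
python3 -m jog '[[[0,0,0],[0,0,0]],[[0,0,0],[0,0,0]],[[0,0,0],[0,0,0]],[[0,0,0],[0,0,0]],[[0,0,0],[0,0,0]]]' 0 60;python3 -m jog '[[[0,0,0],[0,0,0]],[[0,0,0],[0,0,0]],[[0,0,0],[0,0,0]]]'; python3 plan.py .5035 .081 .136 -.19
```

```text
t: 14.9
tool_pos: [0.5038, 0.0786, 0.1341]
tool_rot: [2.422, 2.001, 0.001]
contact_force: [5.4, -0.4, 1.5]
opening: 0.0121
grip_force: 5.4
t: 15.2
tool_pos: [0.5043, 0.0785, 0.1344]
tool_rot: [2.421, 2.0, 0.002]
contact_force: [3.8, -0.6, -0.2]
opening: 0.0098
grip_force: 58.6
shift [ 0.0023 -0.0013 -0.0016] turn [ 0.0018 -0.0002  0.    ] | t 15.2 pos [0.5043 0.0785 0.1344] F [ 3.8 -0.6 -0.2] T [-0.08 -0.57  0.1 ] q [ 0.01 -0.17  1.95 -0.    1.36  0.2 ] open 0.0098 grip 58.6
```

Gripped. Now I'll swing about the hinge, where tool x = hinge axis, tool y = towards the hinge and tool z = down.

```bash
python3 -m jog '[[[0,0.0012,-0.008],[0.04,0,0]],[[0,0.0027,-0.0159],[0.08,0,0]],[[0,0.0045,-0.0238],[0.12,0,0]],[[0,0.0067,-0.0315],[0.16,0,0]],[[0,0.0092,-0.0392],[0.2,0,0]]]' - 90; python3 plan.py .5035 .081 .136 -.19 .2
```

```text
t: 15.7
tool_pos: [0.51, 0.0775, 0.1719]
tool_rot: [-2.292, -1.894, 0.199]
contact_force: [-5.0, 1.6, -1.4]
opening: 0.0083
grip_force: 88.4
shift [0.0022 0.0006 0.0366] turn [-0.0095  0.0003  0.0004] | t 15.7 pos [0.51   0.0775 0.1719] F [-5.   1.6 -1.4] T [0.16 0.59 0.03] q [-0.01 -0.03  1.77  0.04  1.61  0.17] open 0.0083 grip 88.4
```

```bash
for i in 1; do python3 -m jog '[[[0,0.0012,-0.008],[0.04,0,0]],[[0,0.0027,-0.0159],[0.08,0,0]],[[0,0.0045,-0.0238],[0.12,0,0]],[[0,0.0067,-0.0315],[0.16,0,0]],[[0,0.0092,-0.0392],[0.2,0,0]]]'; done; python3 plan.py .5035 .081 .136 -.19 .4
```

```text
t: 16.2
tool_pos: [0.5244, 0.0748, 0.2103]
tool_rot: [-2.155, -1.782, 0.377]
contact_force: [-15.1, 2.9, 5.3]
opening: 0.0082
grip_force: 88.8
shift [0.0022 0.0102 0.0767] turn [-0.0165  0.0011  0.0011] | t 16.2 pos [0.5244 0.0748 0.2103] F [-15.1   2.9   5.3] T [0.38 2.35 0.04] q [-0.03  0.12  1.58  0.06  1.85  0.16] open 0.0082 grip 88.8
```

The radial force is building, which means my radius is slightly short. I'll ease outward (-y) and carry on.

```bash
python3 -m jog '[[[0,-0.004,0],[0,0,0]],[[0,-0.003,-0.01],[0.05,0,0]],[[0,-0.0016,-0.0199],[0.1,0,0]],[[0,0.0003,-0.0297],[0.15,0,0]],[[0,0.0028,-0.0394],[0.2,0,0]]]'; python3 plan.py .5035 .081 .136 -.19 .6
```

```text
t: 16.7
tool_pos: [0.5457, 0.0708, 0.2442]
tool_rot: [-2.024, -1.673, 0.523]
contact_force: [-2.7, 1.0, -2.9]
opening: 0.0078
grip_force: 89.3
shift [0.002  0.026  0.1137] turn [-0.006   0.0001  0.0006] | t 16.7 pos [0.5457 0.0708 0.2442] F [-2.7  1.  -2.9] T [ 0.18 -0.21 -0.15] q [-0.05  0.27  1.39  0.09  2.07  0.16] open 0.0078 grip 89.3
```

```bash
python3 -m jog '[[[0,0.0009,-0.008],[0.04,0,0]],[[0,0.0018,-0.016],[0.08,0,0]],[[0,0.0031,-0.0239],[0.12,0,0]],[[0,0.0048,-0.0317],[0.16,0,0]],[[0,0.0068,-0.0394],[0.2,0,0]]]';python3 -m jog '[[[0,0.0005,-0.006],[0.03,0,0]],[[0,0.0008,-0.008],[0.04,0,0]],[[0,0.0008,-0.008],[0.04,0,0]],[[0,0.0008,-0.008],[0.04,0,0]]]'; python3 plan.py .5035 .081 .136 -.19 .84; python3 - <<'E'
from station import optics
import cv2,numpy as np
a=optics.get_image("scene")["image"];b=optics.get_image("top")["image"];cv2.imwrite("pics/s5.png",a);cv2.imwrite("pics/t5.png",b)
cv2.imwrite("pics/c5.png",np.hstack([cv2.resize(a[130:280,225:375],(400,400),interpolation=2),cv2.resize(b[135:235,175:275],(400,400),interpolation=2)]))
E
```

```text
t: 17.2
tool_pos: [0.5734, 0.0656, 0.2733]
tool_rot: [-1.88, -1.554, 0.662]
contact_force: [-3.3, 2.1, -0.5]
opening: 0.0082
grip_force: 89.4
t: 17.6
tool_pos: [0.5799, 0.0644, 0.2785]
tool_rot: [-1.854, -1.533, 0.684]
contact_force: [-2.5, 3.9, -0.8]
opening: 0.0081
grip_force: 89.5
shift [0.0018 0.054  0.1533] turn [-0.0004 -0.      0.0008] | t 17.6 pos [0.5799 0.0644 0.2785] F [-2.5  3.9 -0.8] T [ 0.39 -0.04 -0.4 ] q [-0.07  0.48  1.16  0.13  2.34  0.17] open 0.0081 grip 89.5
```

View pics/c5.png

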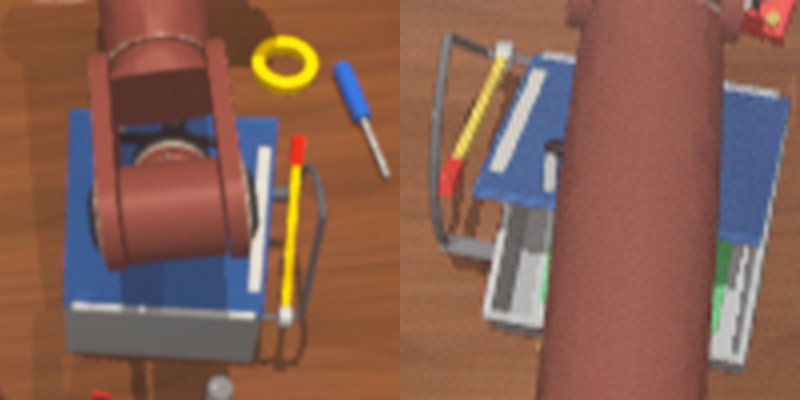

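The picture shows the cover raised and nearly parallel to the gauge. Next I'll measure both angles using the corners of the cover's free edge and the gauge tip.

```bash
python3 - <<'E'
from h import *
from scipy.optimize import least_squares
x=[.5919,.0641,-.1895]
def W(p):
    c,s=np.cos(x[2]),np.sin(x[2]);return np.array([x[0]+c*p[0]-s*p[1],x[1]+s*p[0]+c*p[1],p[2]])
def P(a,l,y,n):return W((.11-l*np.cos(a)+n*np.sin(a),y,.12+l*np.sin(a)+n*np.cos(a)))
o=[("top",(193.75,183.25),.11),("top",(264.25,196.25),-.11),("scene",(252,171.25),-.11),("scene",(328.9,174.25),.11)]
for n in(0,.008):
    f=lambda a:np.ravel([proj(c,P(a[0],.22,y,n))[0]-uv for c,uv,y in o]);r=least_squares(f,[.8]);print("cover",np.degrees(r.x),r.fun.round(1))
for c,uv,y in o:print(c,y,np.degrees(least_squares(lambda a:proj(c,P(a[0],.22,y,.008))[0]-uv,[.8]).x))
g=[("top",(186.75,183.75)),("scene",(336.75,181.4))]
f=lambda a:np.ravel([proj(c,P(a[0],.2,.134,0))[0]-uv for c,uv in g]);r=least_squares(f,[.8]);print("gauge",np.degrees(r.x),r.fun.round(1))
for c,uv in g:print(c,np.degrees(least_squares(lambda a:proj(c,P(a[0],.2,.134,0))[0]-uv,[.8]).x))
E
```

```text
cover [48.96366419] [-1.  -0.1  0.8  0.  -1.3 -1.1 -0.1 -0.1]
cover [46.91434606] [-1.1 -0.1  0.8  0.  -1.3 -1.1 -0.1 -0.1]
top 0.11 [46.84635766]
top -0.11 [46.80258075]
scene -0.11 [49.00691721]
scene 0.11 [47.48046071]
gauge [43.53915872] [-0.5 -0.3 -0.8 -1. ]
top [43.21494404]
scene [48.52846352]
```

```bash
python3 - <<'E'
from h import *
import itertools
x=[.5919,.0641,-.1895]
def W(p):
    c,s=np.cos(x[2]),np.sin(x[2]);return np.array([x[0]+c*p[0]-s*p[1],x[1]+s*p[0]+c*p[1],p[2]])
def P(a,l,y,n):return W((.11-l*np.cos(a)+n*np.sin(a),y,.12+l*np.sin(a)+n*np.cos(a)))
roi={"t0":("top","pics/top0.png",(180,200,140,190)),"t5":("top","pics/t5.png",(180,205,140,190)),"s0":("scene","pics/scene0.png",(328,345,170,252)),"s5":("scene","pics/s5.png",(328,345,170,252)),"w1":("w1","pics/w1.png",(220,365,0,75)),"w3":("w3","pics/w3.png",(355,460,0,75))}
for k,(c,f,(x0,x1,y0,y1)) in roi.items():
    im=cv2.imread(f);h=cv2.cvtColor(im,cv2.COLOR_BGR2HSV)
    m=cv2.inRange(h,(19,140,100),(35,255,255))|((cv2.inRange(h,(0,170,120),(5,255,255))|cv2.inRange(h,(174,170,120),(180,255,255))))
    mm=np.zeros_like(m);mm[y0:y1,x0:x1]=m[y0:y1,x0:x1];m=mm
    best=[]
    for d in np.arange(38,56,.5):
        pts=[P(np.radians(d),l,.134+sy,n) for l,sy,n in itertools.product((.012,.2),(-.004,.004),(-.004,.004))]
        uv=proj(c,pts) if c in CAM else wproj(c,pts)
        s=0
        for du,dv in itertools.product(np.arange(-2,2.1,.5),repeat=2):
            q=np.zeros_like(m);cv2.fillConvexPoly(q,cv2.convexHull(((uv+[du,dv])*16).round().astype(np.int32)),255,shift=4)
            v=(q&m).astype(bool).sum()/(q|m).astype(bool).sum()
            if v>s:s=v;b=(du,dv)
        best.append((s,d,b))
    best.sort(key=lambda e:-e[0]);print(k,m.astype(bool).sum(),[(round(float(s),3),float(d),tuple(map(float,b))) for s,d,b in best[:4]])
E
```

```text
t0 71 [(0.504, 52.0, (-0.5, 1.0)), (0.497, 47.0, (-0.5, 0.5)), (0.496, 47.5, (-1.5, 0.5)), (0.493, 45.5, (-1.5, 0.5))]
t5 116 [(0.793, 45.5, (-1.0, 0.5)), (0.779, 45.0, (-0.5, -0.5)), (0.765, 43.5, (-1.5, 0.5)), (0.762, 47.0, (-0.5, 0.5))]
s0 273 [(0.906, 42.5, (0.5, 0.0)), (0.902, 41.5, (0.5, 0.5)), (0.902, 42.0, (0.5, 0.5)), (0.9, 44.0, (0.5, 0.0))]
s5 279 [(0.893, 42.5, (0.5, 0.0)), (0.89, 42.0, (0.5, 0.5)), (0.888, 44.0, (0.5, 0.0)), (0.887, 43.5, (0.5, -0.5))]
w1 1457 [(0.84, 46.5, (0.0, -1.0)), (0.838, 46.0, (0.5, -1.0)), (0.834, 45.5, (2.0, -1.0)), (0.833, 47.0, (1.0, 0.0))]
w3 1796 [(0.751, 45.5, (-0.5, -1.0)), (0.749, 44.5, (0.5, -2.0)), (0.74, 45.0, (1.5, -0.5)), (0.738, 44.0, (1.5, -2.0))]
```

The gauge comes out at about 45° and the cover at about 48°, so I'll lower the cover by 3°.

```bash
python3 -m jog '[[[0,-0.0003,0.005],[-0.025,0,0]],[[0,-0.0005,0.0105],[-0.052,0,0]],[[0,-0.0005,0.0105],[-0.052,0,0]],[[0,-0.0005,0.0105],[-0.052,0,0]],[[0,-0.0005,0.0105],[-0.052,0,0]]]'; python3 plan.py .5035 .081 .136 -.19 .79; python3 - <<'E'
from h import *
from station import optics
import itertools
for c in("scene","top"):cv2.imwrite(f"pics/{c}6.png",optics.get_image(c)["image"])
x=[.5919,.0641,-.1895]
def W(p):
    c,s=np.cos(x[2]),np.sin(x[2]);return np.array([x[0]+c*p[0]-s*p[1],x[1]+s*p[0]+c*p[1],p[2]])
def P(a,l,y,n):return W((.11-l*np.cos(a)+n*np.sin(a),y,.12+l*np.sin(a)+n*np.cos(a)))
# scan the cover's free edge (blue) down selected columns near the corners, against the projected edge line
for c,ys in(("scene",(-.09,-.1,.1,.09)),("top",(.09,.1,-.09,-.08))):
  for k in("5","6"):
    im=cv2.imread(f"pics/{c}{k}.png" if k=="6" else f"pics/{c[0]}5.png");h=cv2.cvtColor(im,cv2.COLOR_BGR2HSV);m=cv2.inRange(h,(100,120,50),(125,255,255))
    r=[]
    for y in ys:
        ds=np.arange(30,60,.25);ok=[]
        for d in ds: # blue just inside the edge, not outside
            u,v=proj(c,P(np.radians(d),.22,y,.008 if c=="scene" else .0))[0];ok.append(cv2.getRectSubPix(m,(1,1),(u,v))[0,0]/255)
        ok=np.array(ok);i=np.where((ok[:-1]>.5)!=(ok[1:]>.5))[0];r.append(ds[i].tolist())
    print(c,k,r)
E
```

```text
t: 18.2
tool_pos: [0.5723, 0.0658, 0.272]
tool_rot: [-1.893, -1.564, 0.65]
contact_force: [-1.1, 5.6, -0.6]
opening: 0.0084
grip_force: 89.6
shift [0.0018 0.0468 0.1458] turn [ 0.0017 -0.0005  0.0008] | t 18.2 pos [0.5723 0.0658 0.272 ] F [-1.1  5.6 -0.6] T [ 0.53 -0.14 -0.49] q [-0.06  0.43  1.21  0.12  2.28  0.17] open 0.0084 grip 89.6
scene 5 [[51.0], [50.75], [48.75], [49.25]]
scene 6 [[47.0], [47.5], [48.75], [49.0]]
top 5 [[49.5, 50.5, 51.75, 53.5], [49.0, 50.75], [49.25, 50.25, 51.25, 52.0, 55.75, 56.25, 57.25, 58.0], [49.75, 51.0, 52.5, 53.25, 55.25, 56.0]]
top 6 [[46.75, 47.75, 49.5, 50.75], [46.25, 49.0, 50.75, 52.5], [46.5, 48.5, 50.5, 51.0, 53.0, 53.75, 56.5, 57.25], [47.0, 48.0, 51.0, 52.5, 53.5, 55.0, 56.0, 56.75]]
```

```bash
python3 - <<'E'
from h import *
x=[.5919,.0641,-.1895]
def W(p):
    c,s=np.cos(x[2]),np.sin(x[2]);return np.array([x[0]+c*p[0]-s*p[1],x[1]+s*p[0]+c*p[1],p[2]])
def P(a,l,y,n):return W((.11-l*np.cos(a)+n*np.sin(a),y,.12+l*np.sin(a)+n*np.cos(a)))
a=np.radians(46)
for c in("scene","top"):
    f,cx,cy,r,t=CAM[c];C=R.from_rotvec(r).inv().apply(-np.array(t));tip=P(a,.2,.134,0)
    print(c,"cam",C.round(2),"end face visible",(C-tip)@(P(a,1.2,.134,0)-tip)>0)
    im=cv2.imread(f"pics/{c}6.png");h=cv2.cvtColor(im,cv2.COLOR_BGR2HSV)
    mr=(cv2.inRange(h,(0,150,90),(8,255,255))|cv2.inRange(h,(172,150,90),(180,255,255))).astype(np.float32);mb=cv2.inRange(h,(100,120,50),(125,255,255)).astype(np.float32)
    for name,m,L,ys,ns in(("gauge",mr,.2,(.131,.133,.135,.137),(-.004,.004)),("cover",mb,.22,(-.1,-.09,.09,.1),(0,.008))):
      for n in ns:
        out=[]
        for y in ys: # position along the member, at 46 deg, where colour ends
            ls=np.arange(L-.03,L+.03,.0005);v=np.array([cv2.getRectSubPix(m,(1,1),tuple(map(float,proj(c,P(a,l,y,n))[0])))[0,0]>127 for l in ls])
            out.append(round(float((ls[v].max()-L)*1e3),1) if v.any() else None)
        px=proj(c,[P(a,L,0,n),P(a,L+.01,0,n),P(a+np.radians(1),L,0,n)]);print(name,n,"end excess mm",out,"px per 10mm",(px[1]-px[0]).round(2),"px per deg",(px[2]-px[0]).round(2))
E
```

```text
scene cam [ 1.27 -0.09  1.23] end face visible True
gauge -0.004 end excess mm [3.0, 3.0, 3.0, 3.0] px per 10mm [ 0.2  -3.45] px per deg [0.01 0.18]
gauge 0.004 end excess mm [4.0, 4.0, 4.5, 4.5] px per 10mm [ 0.2  -3.47] px per deg [0.01 0.23]
cover 0 end excess mm [-2.5, -2.0, -2.0, -4.0] px per 10mm [ 0.2  -3.48] px per deg [0.01 0.2 ]
cover 0.008 end excess mm [-1.5, -1.0, -1.5, -2.5] px per 10mm [ 0.2 -3.5] px per deg [0.01 0.26]
top cam [ 0.33 -0.03  1.73] end face visible True
gauge -0.004 end excess mm [11.0, 11.0, 8.0, 7.0] px per 10mm [-0.6   1.87] px per deg [ 0.1  -0.92]
gauge 0.004 end excess mm [21.0, 18.5, 17.0, 11.5] px per 10mm [-0.6   1.86] px per deg [ 0.11 -0.95]
cover 0 end excess mm [-5.0, -3.5, -4.0, -2.0] px per 10mm [-0.61  1.91] px per deg [ 0.12 -1.04]
cover 0.008 end excess mm [5.5, 7.5, 6.5, 9.5] px per 10mm [-0.61  1.9 ] px per deg [ 0.12 -1.07]
```

The top view, which is sensitive to angle (about 1 px/deg), puts the cover at about 46.7° and the gauge at 44–45.5°. One last trim of -1.5°.

```bash
python3 -m jog '[[[0,-0.0001,0.0027],[-0.013,0,0]],[[0,-0.0002,0.0053],[-0.026,0,0]],[[0,-0.0002,0.0053],[-0.026,0,0]],[[0,-0.0002,0.0053],[-0.026,0,0]],[[0,-0.0002,0.0053],[-0.026,0,0]]]'; python3 - <<'E'
from station import optics,ctrl
import cv2,numpy as np
print(ctrl.get_obs()['dq'].round(3))
b=optics.get_image("top")["image"];a=optics.get_image("scene")["image"]
cv2.imwrite("pics/fin.png",np.hstack([cv2.resize(a[90:290,110:377],(400,300)),cv2.resize(b[120:270,180:380],(400,300),interpolation=2)]))
E
```

```text
t: 18.8
tool_pos: [0.5684, 0.0666, 0.2686]
tool_rot: [-1.911, -1.58, 0.632]
contact_force: [-2.3, 4.0, -0.7]
opening: 0.0085
grip_force: 89.6
[ 0.001  0.001 -0.001 -0.001  0.    -0.001]
```

View pics/fin.png

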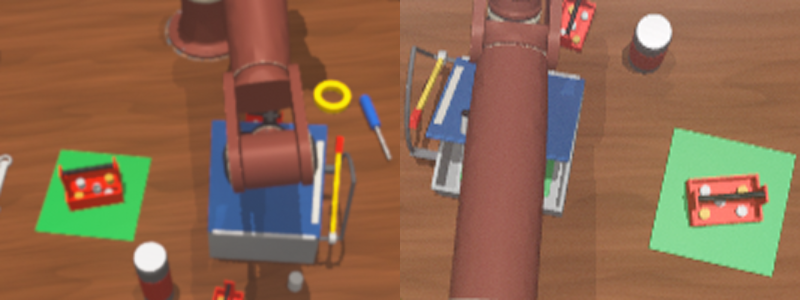

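The caddy stands upright at the middle of the mat, and the cover is held in line with the gauge.

```bash
python3 -c "from station import job;print(job.finish_job())"
```

```text
the job is handed in; nothing more can be done
None
```

I handed the job in at about 19 s: the red caddy stands upright in the middle of the mat and the arm is still holding the cover by its handle, at about 45° against about 44–45.5° for the gauge arm by my camera estimates (the first attempt to grip the caddy missed and was repeated).

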